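# Open the bench bar clamp for the next glue-up

### The job

The next panel to be glued needs the bar clamp wide open. Press the release pad on top of the sliding jaw down with the fingertips and, keeping it down, push the jaw back along its bar, away from the fixed jaw, until it is fully open against the end stop; then let the pad spring up and come clear. Leave the loose things around the clamp, and the wooden block on its bar, where they are.

Things in the scene. Friction and masses are not known exactly. Their poses are not given: they have to be found in the camera images.
- jaw (a joint): slide of the sliding jaw along the bar, m: grows as it opens, along the clamp's +x. 0 = most closed, 0.150 = fully open against the end stop. A ratchet under the bar (10 mm pitch) blocks opening unless the release pad is held down; freed, it slides with about 2.5 N of friction and stays where it is left.
- release (a joint): travel of the release pad, m: 0 = up, 0.009 = fully down; moves straight down, sprung: about 2.5 N to start, 6 N fully down, springs up when let go. The ratchet is free beyond 0.006. It may rest at up to 0.005 unpressed, when the ratchet's tooth stands on a flank.
- pad_top (a point): top centre of the release pad: dark ribbed steel plate, 54 mm along the bar x 42 mm wide, on the sliding jaw, 60 mm above the bench when up; axes as the clamp's. It lies in a well, open at both sides, between the jaw's face plate (inner side 32 mm away, towards the fixed jaw) and the upright lug (inner side 32 mm away, towards the end stop), which both rise 27 mm above the pad.
- lug_top (a point): centre of the top of the upright lug of the sliding jaw: grey casting 12 mm thick along the bar, 50 mm wide, top 87 mm above the bench, on the end-stop side of the release pad. It is part of the jaw; push it to move the jaw.
- clamp: grey bar clamp bolted to the bench, 400 mm long, 90 mm wide over its feet; flat steel bar 24 mm wide, top 40 mm above the bench. Origin on the bench under the bar; x runs along the bar from the fixed jaw (at x -0.18, 90 mm high) to the end stop (low block at x 0.146 to 0.168, 62 mm high), z up. Place and direction vary; +x points roughly to the robot's left.
- caul: small light-wood pressing block 22 x 60 x 38 mm, standing loose on the clamp's bar next to the fixed jaw; origin at the centre of its underside
- offcut: wood offcut 75 x 45 x 24 mm lying loose beside the clamp; origin at the centre of its underside
- tape_roll: roll of paper tape lying flat, 96 mm across, 24 mm high, loose beside the clamp; origin at the centre of its underside
- glue: yellow glue bottle, 52 mm across, 140 mm high, standing loose near the fixed-jaw end of the clamp; origin at the centre of its underside
- screwdriver: screwdriver lying loose beside the clamp, about 200 mm long, under 35 mm high; origin under its middle
- screw_jar: glass jar with steel lid, 68 mm across, 75 mm high, standing to the right; origin at the centre of its underside
- wrench: steel wrench lying on the bench to the left; origin under its middle
- hammer: hammer lying on the bench to the right; origin under its middle

How it is judged:
By the outcome, as a careful person would: the job done as asked, in the order asked, and still so for the second after the job is handed in, with the robot touching nothing.
It also fails if it takes over 35 s, if anything falls off the work surface, if the arm or the gripper's body presses on something with over 40 N, if the wrist force passes 120 N, or if a joint passes its speed limit or range.

### The arm

A 6-joint arm with a two-finger parallel gripper is mounted at the origin on the work surface. World frame = base frame: x ahead of the robot, y to its left, z up, the work surface at z = 0. Lengths are in m, angles in rad, forces in N, time in s.
With the tool pointing down it reaches from about 0.375 to 0.975 m from the base axis. Payload 3.8 kg.
Tool frame: the origin (TCP) lies on the mounting face of the last link; the fingertips stand 173 mm ahead of it and the grasp point (between the pads) lies 155 mm ahead of it; z points along the fingers, y is the direction in which the jaws open and shut (so a half turn about z gives the same grasp; the last joint's range is limited). The gripper opens to 85 mm and grips with 20 to 120 N. Pads are 22 mm wide; open, the fingers measure 114 mm over their backs; the gripper's body (76 mm by 85 mm) begins 54 mm behind the grasp point. The pads swing forward as they close: fully open they stand 13 mm farther back than shut.
Start: joints at [1.128, 0.264, 1.604, -0, 1.274, -0.037], TCP at [0.266, 0.62, 0.405] pointing down, gripper open.
Joint ranges: [-2.63, 2.63], [-0.94, 2.18], [0.31, 2.57], [-1.31, 4.45], [0, 2.66], [-2.55, 2.55]. Speed limits (rad/s): [2.57, 2.57, 3.14, 3.14, 3.14, 3.14].

### API

Orientations are given as a rotation vector (axis times angle).
In Python, from workcell import bot gives the robot as it stands.
- The arm moves only by the shell command python3 -m jog 'ROWS' [FORCE]. ROWS is JSON, a list that holds one entry, the list of rows, each a list of 7 numbers: the closure, from 0 (fully open) to 1 (shut), then the shift along the tool's x, y, z in cm, then the turn, a rotation vector about the tool's x, y, z in rad. A call has 1 to 12 rows; each row is the pose to reach, as a shift and turn from the pose commanded when the call began, along the tool's axes at that moment; what a row does not reach only later rows make up. A row lasts 1/8 s, in which the tool goes at most 62.5 mm and 10.7 degrees, less where a joint would pass 70% of its speed; a pose out of reach is approached as far as the arm can. A call with a gripper value outside its range is refused whole. The fingers move at their own pace and stop on an object; FORCE is the grip in N (left out, the last holds). Time passes only in rows, so rows that repeat a pose let the fingers close. It gives the time, the measured TCP pose, the force and the opening at its end, in the units of the state.
- bot.read_state(): the state, without advancing time (a new reading comes with each control period).
- bot.read_camera(name): name is "scene" or "top" or "wrist"; returns the picture (384x512x3 uint8, red, green, blue); there is no depth.
- bot.camera_model(name): a dict with "intrinsics" (3x3 intrinsics, pixels), "rvec" (rotation vector, rad) and "tvec" (3), from world to camera coordinates, as OpenCV has them. Camera axes: x right, y down, z forward; pixel columns grow to the right and rows downward; lengths in m; the calibration is good to about 2 mm. A picture is of the moment at which its call begins: read the wrist's pose just before it. camera_model takes no time and is no camera call; for the wrist camera it gives the pose at the moment of the call.
- bot.finish_job(): hands the job in, once; it reports no verdict.
The state is a dict: "time": time; "q": joint angles; "joint_vel": joint speeds; "joint_torque": joint torques, N m; "tool_pos": TCP position; "tcp_rot": TCP orientation; "wrist_force": force on the tool from outside, world axes, zero at the start; "torque": the same for the moment, N m; "width": opening from 0.0 (shut) to 1.0 (fully open).
Only numpy, scipy, OpenCV 4.12 (cv2) and the standard library are available. Lean on these libraries where they do the work, as an engineer would, in place of code of your own. Each camera call takes 0.05 s, during which the arm holds its last target.

## Working session

There is one attempt and no reset: what is moved stays moved. The work goes in short steps, Python scripts to look and compute and a shell command to move; the robot and the scene stay as the last step left them, time stands still between calls to the robot, and variables do not carry over. Pictures are saved under pics/ and viewed, and the job is handed in when it is done.

```bash
ls; mkdir -p pics; python3 - <<'E'
from workcell import bot
import cv2
s=bot.read_state();print(s)
for n in("scene","top","wrist"):
    m=bot.camera_model(n);print(n,m)
    cv2.imwrite(f"pics/{n}0.png",bot.read_camera(n)[:,:,::-1])
E
```

```text
pics
{'time': 0.0, 'q': array([ 1.12810944e+00,  2.64740710e-01,  1.60539962e+00, -2.80101101e-05,
        1.27369746e+00, -3.68941772e-02]), 'joint_vel': array([ 1.34154849e-03, -6.02403556e-04,  1.42794866e-03, -9.81046806e-05,
       -6.91724453e-04,  1.11814249e-03]), 'joint_torque': array([-7.75492317e-04, -5.15122998e+01, -3.67300808e+01,  1.82665640e-04,
        1.32045770e-02,  1.96647801e-05]), 'tool_pos': array([0.26630497, 0.61986189, 0.40335614]), 'tcp_rot': array([-0.63293803, -3.07665328,  0.00343517]), 'wrist_force': array([-0.02176908, -0.59259823, -0.68604404]), 'torque': array([-0.00759138,  0.00155919,  0.02163986]), 'width': 1.0032175892110933}
scene {'intrinsics': array([[352.73908583,   0.        , 254.70830177],
       [  0.        , 352.73908583, 186.94990189],
       [  0.        ,   0.        ,   1.        ]]), 'rvec': array([ 1.95263354,  1.03690942, -0.52259525]), 'tvec': array([-0.31959561, -0.17211911,  1.3976877 ])}
top {'intrinsics': array([[373.39868786,   0.        , 262.0766126 ],
       [  0.        , 373.39868786, 189.96722383],
       [  0.        ,   0.        ,   1.        ]]), 'rvec': array([ 2.16883276, -2.17563758,  0.11121309]), 'tvec': array([-0.01133205,  0.57302746,  1.24760457])}
wrist {'intrinsics': array([[302.49336617,   0.        , 255.86552123],
       [  0.        , 302.49336617, 186.86588877],
       [  0.        ,   0.        ,   1.        ]]), 'rvec': array([-2.38444632, -1.57097143, -0.25611364]), 'tvec': array([-0.67336957, -0.04271214,  0.38207014])}
```

View pics/scene0.png

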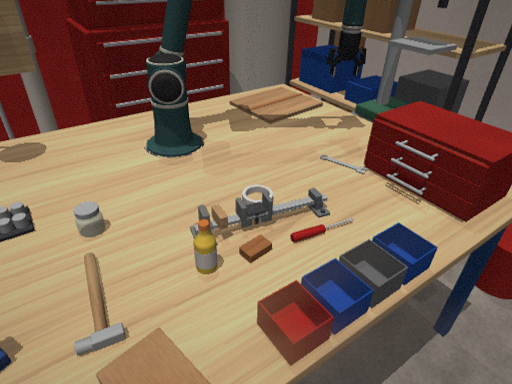

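View pics/top0.png

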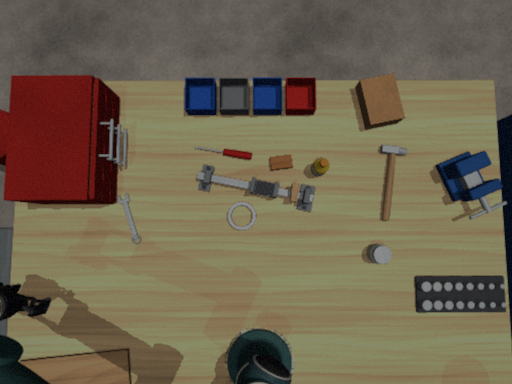

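View pics/wrist0.png

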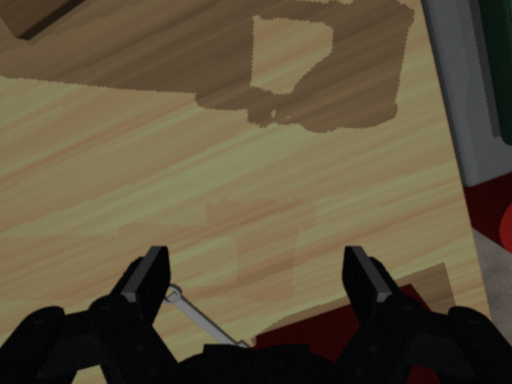

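```bash
python3 - <<'E'
import cv2
i=cv2.imread('pics/top0.png')
cv2.imwrite('pics/topc.png',cv2.resize(i[60:210,150:350],None,fx=4,fy=4,interpolation=cv2.INTER_CUBIC))
E
```

```text
(no output)
```

View pics/topc.png

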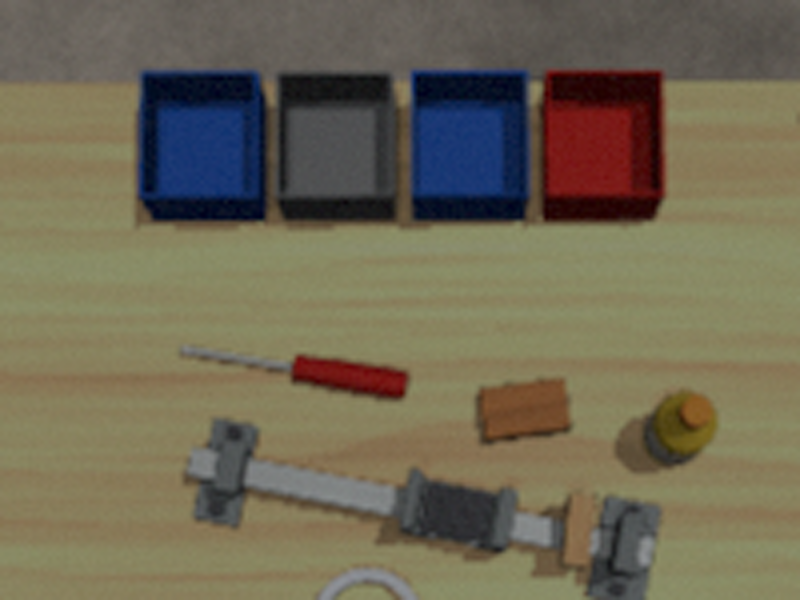

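Top view: the pad is near (264,188), the lug is left of it at about (252,184), the end stop is at about (208,175) and the fixed jaw is at about (307,196). Next I compute positions.

```bash
cat > h.py <<'E'
import numpy as np,cv2
def ray(m,u,v,z):
    R=cv2.Rodrigues(m["rvec"])[0];c=-R.T@m["tvec"]
    d=R.T@np.linalg.inv(m["intrinsics"])@np.array([u,v,1.])
    return c+d*(z-c[2])/d[2]
def proj(m,P):
    return cv2.projectPoints(np.array(P,float).reshape(-1,3),m["rvec"],m["tvec"],m["intrinsics"],None)[0].reshape(-1,2)
E
python3 - <<'E'
from h import *
from workcell import bot
m=bot.camera_model("top")
P={}
for n,x,y,z in [("pad",456,513,.06),("lug",411,497,.087),("face",504,520,.087),("stop",234,460,.062),("fix",628,545,.09),("barL",190,463,.04),("caul",578,528,.078),("offcut",523,409,.024),("glue",697,409,.14)]:
    p=ray(m,(x+.5)/4-.5+150,(y+.5)/4-.5+60,z);P[n]=p;print(n,p.round(4))
d=P["stop"]-P["fix"];print(np.linalg.norm(d[:2]),np.arctan2(d[1],d[0]))
d=P["barL"]-P["fix"];print(np.linalg.norm(d[:2]),np.arctan2(d[1],d[0]))
d=P["lug"]-P["face"];print(np.linalg.norm(d[:2]),np.arctan2(d[1],d[0]),(P["lug"]+P["face"])/2)
print("pad-stop",np.linalg.norm((P["stop"]-P["pad"])[:2]))
from scipy.spatial.transform import Rotation as R
s=bot.read_state();print(R.from_rotvec(s['tcp_rot']).as_matrix().round(3))
w=bot.camera_model("wrist");Rw=cv2.Rodrigues(w["rvec"])[0];c=-Rw.T@w["tvec"]
T=R.from_rotvec(s['tcp_rot']).as_matrix();print("cam in tool",T.T@(c-s['tool_pos']), (T.T@Rw.T).round(3))
E
```

```text
pad [ 0.5768 -0.0182  0.06  ]
lug [0.5873 0.0187 0.087 ]
face [ 0.5682 -0.0571  0.087 ]
stop [0.6217 0.167  0.062 ]
fix [ 0.5472 -0.1575  0.09  ]
barL [0.6223 0.2074 0.04  ]
caul [ 0.5623 -0.1182  0.078 ]
offcut [ 0.6708 -0.0767  0.024 ]
glue [ 0.65   -0.2072  0.14  ]
0.3329242456365211 1.3451025037388222
0.3725876978146778 1.367713271613494
0.07814727203321786 1.324013603450936 [ 0.57770641 -0.01920446  0.087     ]
pad-stop 0.1905079858147021
[[-0.919  0.395 -0.001]
 [ 0.395  0.919 -0.002]
 [ 0.    -0.002 -1.   ]]
cam in tool [ 0.08219765 -0.00017341  0.02988124] [[-0.    -0.947 -0.322]
 [ 1.    -0.    -0.001]
 [ 0.001 -0.322  0.947]]
```

```bash
python3 -m jog '[[[1,-4.5,-3.9,0,0,0,-0.02],[1,-9,-7.8,0,0,0,-0.04],[1,-13.5,-11.6,0,0,0,-0.06],[1,-18,-15.5,0,0,0,-0.08],[1,-22.5,-19.4,0,0,0,-0.1],[1,-27,-23.3,0,0,0,-0.12],[1,-31.5,-27.2,0,0,0,-0.14],[1,-36,-31,1,0,0,-0.16],[1,-40.5,-34.9,2,0,0,-0.18],[1,-45,-38.8,3,0,0,-0.18],[1,-49.5,-42.7,4,0,0,-0.18],[1,-53.9,-46.5,4,0,0,-0.18]]]' 30
python3 - <<'E'
from h import *
from workcell import bot
from scipy.spatial.transform import Rotation as R
s=bot.read_state();print(s['q'].round(3),s['joint_vel'].round(2),s['tool_pos'],R.from_rotvec(s['tcp_rot']).as_matrix().round(3),s['time'],s['width'])
m=bot.camera_model("wrist");np.savez("w1.npz",**m)
cv2.imwrite("pics/w1.png",bot.read_camera("wrist")[:,:,::-1])
cv2.imwrite("pics/s1.png",bot.read_camera("scene")[:,:,::-1])
E
```

```text
time: 1.65
tool_pos: [0.5781, -0.0218, 0.3633]
tcp_rot: [-0.354, -3.119, -0.0]
wrist_force: [1.2, 0.8, -0.0]
width: -0.002
[-0.081  0.113  1.86   0.     1.171 -1.425] [-0.72  0.38 -0.43  0.01  0.03 -0.72] [ 0.57809893 -0.02175529  0.36329504] [[-0.975  0.224 -0.002]
 [ 0.224  0.975  0.   ]
 [ 0.002 -0.    -1.   ]] 1.65 -0.0019098257102884127
```

View pics/w1.png

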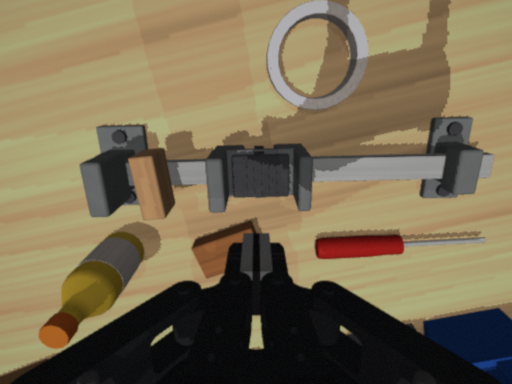

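The wrist view shows the jaw with the pad around (260,172), lug at (298,180), end stop at (460,170) on the right. The arm was still moving, so I retake it at rest.

```bash
python3 -m jog '[[[1,0,0,0,0,0,0],[1,0,0,0,0,0,0]]]'
python3 - <<'E'
from h import *
from workcell import bot
s=bot.read_state();print(s['joint_vel'].round(3),s['tool_pos'],s['tcp_rot'],s['time'])
m=bot.camera_model("wrist");np.savez("w2.npz",**m)
i=bot.read_camera("wrist")[:,:,::-1];cv2.imwrite("pics/w2.png",i)
cv2.imwrite("pics/w2c.png",cv2.resize(i[120:220,190:330],None,fx=5.5,fy=5.5,interpolation=cv2.INTER_CUBIC))
cv2.imwrite("pics/w2d.png",cv2.resize(i[100:240,60:500],None,fx=1.8,fy=1.8,interpolation=cv2.INTER_CUBIC))
E
```

```text
time: 2.0
tool_pos: [0.5776, -0.0187, 0.3645]
tcp_rot: [-0.352, -3.121, -0.001]
wrist_force: [-0.4, -0.1, 0.3]
width: 0.002
[ 0.012 -0.004  0.001 -0.003  0.    -0.002] [ 0.5775911  -0.01874103  0.36448918] [-3.52055473e-01 -3.12106746e+00 -5.76471189e-04] 2.0
```

View pics/w2c.png

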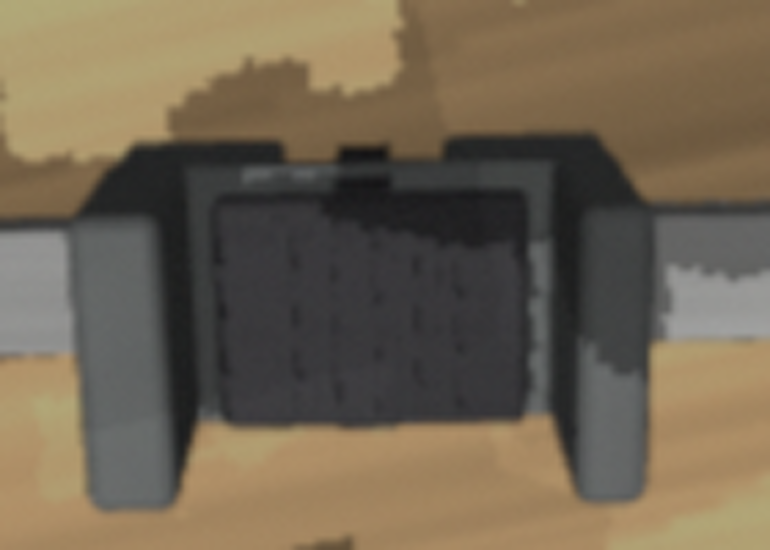

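View pics/w2d.png

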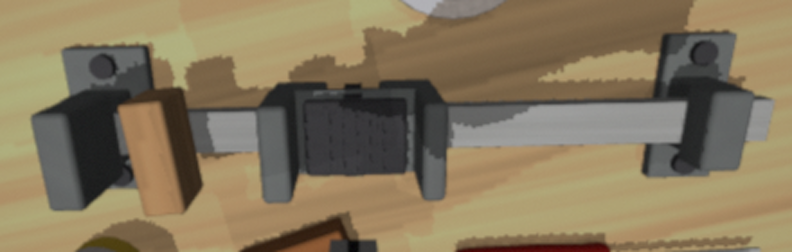

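```bash
python3 - <<'E'
from h import *
m=dict(np.load("w2.npz"))
c=lambda x,y,z:ray(m,(x+.5)/5.5-.5+190,(y+.5)/5.5-.5+120,z)
d=lambda x,y,z:ray(m,(x+.5)/1.8-.5+60,(y+.5)/1.8-.5+100,z)
for zp in(.06,.056):
    p=np.array([c(*q,zp) for q in((218,195),(525,195),(527,418),(220,422))]);print(p.mean(0).round(4),"len",np.linalg.norm(p[1]-p[0]).round(4),"wid",np.linalg.norm(p[2]-p[1]).round(4))
l=np.array([c(*q,.087) for q in((583,208),(652,205),(645,497),(582,500))]);f=np.array([c(*q,.087) for q in((72,220),(160,215),(178,500),(95,505))])
print("lug",l.mean(0).round(4),"face",f.mean(0).round(4));e=(l-f).mean(0);print(np.linalg.norm(e),np.arctan2(e[1],e[0]))
# bar direction, top at .04
a=[d(447,102,.04),d(690,100,.04)];b=[d(447,148,.04),d(685,142,.04)]
for q in(a,b):
    e=q[1]-q[0];print("bar",q[0].round(4),q[1].round(4),np.arctan2(e[1],e[0]))
s=np.array([d(*q,.062) for q in((695,88),(748,98),(740,168),(692,168))]);print("stop",s.round(4).tolist(),s.mean(0))
T=cv2.Rodrigues(np.array([-3.52055473e-01,-3.12106746,-5.76e-4]))[0];print("tool y ang",np.arctan2(T[1,1],T[0,1]))
E
```

```text
[ 0.5777 -0.0178  0.06  ] len 0.0517 wid 0.04
[ 0.5788 -0.0181  0.056 ] len 0.0524 wid 0.0406
lug [0.5857 0.0193 0.087 ] face [ 0.5698 -0.0557  0.087 ]
0.07670336136997193 1.3617379043834663
bar [0.575  0.0347 0.04  ] [0.6038 0.1655 0.04  ] 1.3543459549573906
bar [0.6014 0.0302 0.04  ] [0.6279 0.1621 0.04  ] 1.3725011584836528
stop [[0.5901, 0.1558, 0.062], [0.6014, 0.182, 0.062], [0.6394, 0.178, 0.062], [0.6337, 0.1531, 0.062]] [0.61614631 0.16720591 0.062     ]
tool y ang 1.3461464045955858
```

```bash
python3 -m jog '[[[1,0,0.1,4.5,0,0,0],[1,0,0.2,8,0,0,0],[1,0,0.3,9.5,0,0,0],[1,0,0.4,10.5,0,0,0],[1,0,0.5,11.4,0,0,0],[1,0,0.5,11.6,0,0,0],[1,0,0.5,11.6,0,0,0]]]'
python3 - <<'E'
from h import *
from workcell import bot
s=bot.read_state();print(s['tool_pos'],s['tcp_rot'],s['wrist_force'])
i=bot.read_camera("wrist")[:,:,::-1];cv2.imwrite("pics/w3.png",i)
j=bot.read_camera("scene")[:,:,::-1];cv2.imwrite("pics/s3.png",cv2.resize(j[150:260,180:350],None,fx=4.5,fy=4.5,interpolation=cv2.INTER_CUBIC))
E
```

```text
time: 2.92
tool_pos: [0.5796, -0.015, 0.2493]
tcp_rot: [0.354, 3.121, 0.0]
wrist_force: [0.1, 0.3, -0.1]
width: 0.007
[ 0.5795963  -0.01503203  0.24931532] [3.53939864e-01 3.12053006e+00 5.88211525e-05] [ 0.13702085  0.30336731 -0.1403824 ]
```

View pics/w3.png

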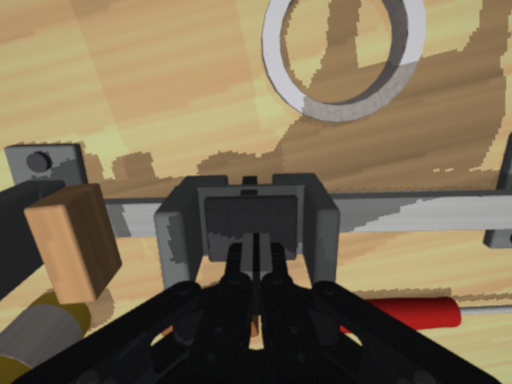

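View pics/s3.png

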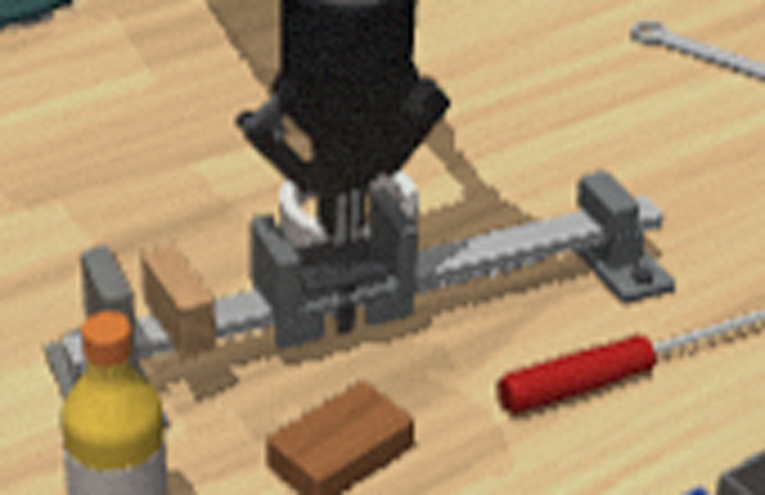

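Fingertips are in the well above the pad with clearance both sides. Pressing.

```bash
python3 -m jog '[[[1,0,0.1,0.8,0,0,0],[1,0,0.2,1.4,0,0,0],[1,0,0.2,1.8,0,0,0],[1,0,0.2,2.1,0,0,0],[1,0,0.2,2.1,0,0,0]]]'
python3 -m jog '[[[1,0,0,0.2,0,0,0],[1,0,0,0.3,0,0,0],[1,0,0,0.3,0,0,0]]]'
```

```text
time: 3.65
tool_pos: [0.5795, -0.0129, 0.2276]
tcp_rot: [-0.354, -3.121, -0.0]
wrist_force: [-2.6, 0.2, 3.9]
width: -0.001
time: 4.03
tool_pos: [0.5796, -0.013, 0.2248]
tcp_rot: [-0.354, -3.121, -0.0]
wrist_force: [-3.8, 0.9, 4.9]
width: -0.005
```

```bash
python3 -m jog '[[[1,0,0,0.1,0,0,0],[1,0,0,0.15,0,0,0],[1,0,0,0.15,0,0,0]]]'
python3 - <<'E'
from h import *
from workcell import bot
s=bot.read_state();print(s['tool_pos'],s['wrist_force'])
i=bot.read_camera("wrist")[:,:,::-1];cv2.imwrite("pics/w4.png",cv2.resize(i[130:330,130:390],None,fx=3,fy=3))
E
```

```text
time: 4.4
tool_pos: [0.5797, -0.0129, 0.2244]
tcp_rot: [-0.354, -3.121, -0.0]
wrist_force: [-6.2, 0.9, 11.6]
width: -0.0
[ 0.57965516 -0.01294048  0.22435617] [-6.15447571  0.90801748 11.56150941]
```

View pics/w4.png

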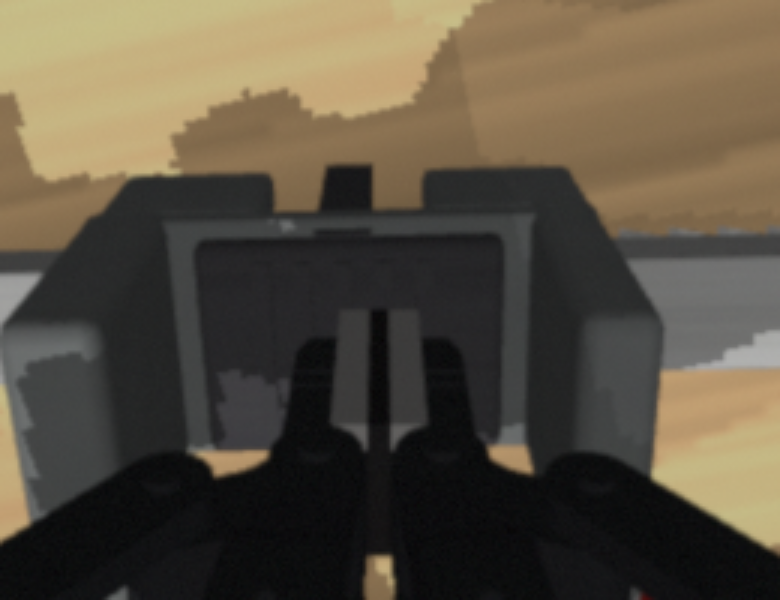

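Bottomed at 11.6 N, tips centred on pad. Now push +y, small first.

```bash
python3 -m jog '[[[1,0,0.5,0,0,0,0],[1,0,1.0,0,0,0,0],[1,0,1.5,0,0,0,0],[1,0,2.0,0,0,0,0],[1,0,2.5,0,0,0,0],[1,0,3,0,0,0,0],[1,0,3,0,0,0,0]]]'
python3 - <<'E'
from h import *
from workcell import bot
s=bot.read_state();print(s['tool_pos'],s['wrist_force'])
i=bot.read_camera("wrist")[:,:,::-1];cv2.imwrite("pics/w5.png",i)
E
```

```text
time: 5.32
tool_pos: [0.586, 0.0165, 0.2243]
tcp_rot: [-0.353, -3.12, 0.0]
wrist_force: [-8.0, 0.4, 13.1]
width: 0.002
[0.585978   0.01646531 0.22433042] [-7.99584805  0.41602442 13.05635463]
```

View pics/w5.png

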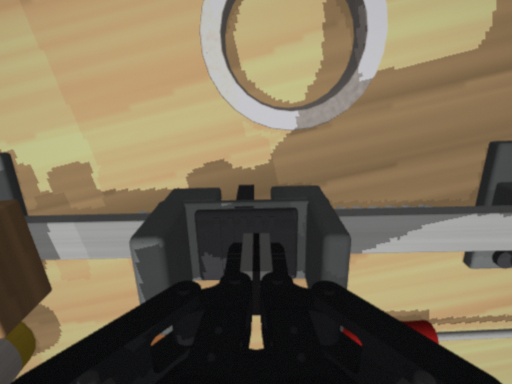

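The jaw follows the fingertips (about 29 mm). Carrying on.

```bash
python3 -m jog '[[[1,0.03,0.6,0,0,0,0],[1,0.05,1.4,0,0,0,0],[1,0.06,2.2,0,0,0,0],[1,0.08,3,0,0,0,0],[1,0.1,3.8,0,0,0,0],[1,0.12,4.6,0,0,0,0],[1,0.13,5.4,0,0,0,0],[1,0.15,6.2,0,0,0,0],[1,0.16,7,0,0,0,0],[1,0.18,7.8,0,0,0,0],[1,0.2,8.4,0,0,0,0],[1,0.2,8.4,0,0,0,0]]]'
python3 - <<'E'
from h import *
from workcell import bot
s=bot.read_state();print(s['tool_pos'],s['wrist_force'])
i=bot.read_camera("wrist")[:,:,::-1];cv2.imwrite("pics/w6.png",i)
E
```

```text
time: 6.88
tool_pos: [0.6029, 0.0991, 0.2243]
tcp_rot: [-0.353, -3.12, -0.001]
wrist_force: [-6.8, 1.4, 12.4]
width: -0.003
[0.6028738  0.09912835 0.22433785] [-6.81945431  1.3721153  12.38715107]
```

View pics/w6.png

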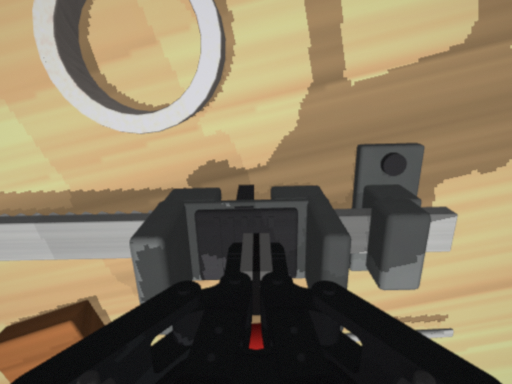

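```bash
python3 -m jog '[[[1,0,0.4,0,0,0,0],[1,0.02,0.8,0,0,0,0],[1,0.03,1.2,0,0,0,0],[1,0.04,1.6,0,0,0,0],[1,0.04,1.6,0,0,0,0]]]'
python3 -m jog '[[[1,0,0.3,0,0,0,0],[1,0,0.6,0,0,0,0],[1,0,0.6,0,0,0,0]]]'
python3 - <<'E'
from h import *
from workcell import bot
s=bot.read_state();print(s['tool_pos'],s['wrist_force'])
i=bot.read_camera("wrist")[:,:,::-1];cv2.imwrite("pics/w7.png",i)
E
```

```text
time: 7.55
tool_pos: [0.606, 0.1145, 0.2243]
tcp_rot: [-0.353, -3.12, 0.0]
wrist_force: [-8.0, -0.4, 11.6]
width: -0.001
time: 7.92
tool_pos: [0.6079, 0.1194, 0.2244]
tcp_rot: [0.353, 3.121, -0.003]
wrist_force: [-5.8, -3.6, 10.4]
width: -0.002
[0.60793653 0.11938173 0.22435532] [-5.84796077 -3.59724389 10.36584525]
```

View pics/w7.png

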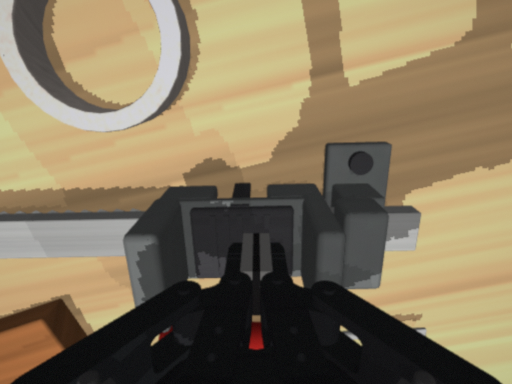

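The jaw looks to be at the stop and the tips have begun to slip. I'll push on until the fingers bear on the lug, to confirm.

```bash
python3 -m jog '[[[1,0,0.3,0,0,0,0],[1,0,0.6,0,0,0,0],[1,0,0.8,0,0,0,0],[1,0,0.8,0,0,0,0]]]'
python3 -m jog '[[[1,0,0.2,0,0,0,0],[1,0,0.3,0,0,0,0],[1,0,0.3,0,0,0,0]]]'
```

```text
time: 8.48
tool_pos: [0.6106, 0.1272, 0.2244]
tcp_rot: [0.353, 3.118, -0.001]
wrist_force: [-1.4, -2.6, 7.8]
width: 0.0
time: 8.85
tool_pos: [0.6113, 0.1297, 0.2244]
tcp_rot: [0.353, 3.119, -0.003]
wrist_force: [-1.5, -4.5, 7.4]
width: 0.001
```

```bash
python3 -m jog '[[[1,0,0.2,0.05,0,0,0],[1,0,0.4,0.05,0,0,0],[1,0,0.4,0.05,0,0,0]]]'
python3 - <<'E'
from h import *
from workcell import bot
s=bot.read_state();print(s['tool_pos'],s['wrist_force'])
i=bot.read_camera("wrist")[:,:,::-1];cv2.imwrite("pics/w8.png",i)
E
```

```text
time: 9.22
tool_pos: [0.6117, 0.1308, 0.2244]
tcp_rot: [0.351, 3.121, -0.012]
wrist_force: [-5.3, -17.9, 14.5]
width: -0.004
[0.61174123 0.13080696 0.2243734 ] [ -5.28806899 -17.9174346   14.46399044]
```

View pics/w8.png

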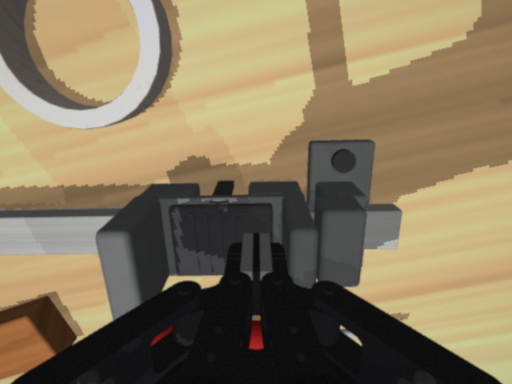

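Lug contact is firm: about 18 N against the stop with no further movement. I'll lift straight up while still lightly against the lug, so the jaw isn't dragged back, then centre and retreat.

```bash
python3 -m jog '[[[1,0,-0.15,0,0,0,0],[1,0,-0.2,-0.2,0,0,0],[1,0,-0.2,-0.5,0,0,0],[1,0,-0.2,-0.8,0,0,0],[1,0,-0.2,-1.1,0,0,0],[1,0,-0.2,-1.5,0,0,0],[1,0,-0.2,-1.8,0,0,0],[1,0,-0.2,-1.8,0,0,0]]]'
python3 -m jog '[[[1,0,-0.6,-1.8,0,0,0],[1,0,-1.2,-1.8,0,0,0],[1,0,-1.3,-2.2,0,0,0],[1,0,-1.3,-4,0,0,0],[1,0,-1.3,-8,0,0,0],[1,0,-1.3,-12,0,0,0],[1,0,-1.3,-14,0,0,0],[1,0,-1.3,-14,0,0,0]]]'
python3 - <<'E'
from h import *
from workcell import bot
s=bot.read_state();print(s['tool_pos'],s['wrist_force'])
m=bot.camera_model("wrist");np.savez("w9.npz",**m)
i=bot.read_camera("wrist")[:,:,::-1];cv2.imwrite("pics/w9.png",i)
cv2.imwrite("pics/w9c.png",cv2.resize(i[110:230,190:350],None,fx=5,fy=5,interpolation=cv2.INTER_CUBIC))
cv2.imwrite("pics/s9.png",bot.read_camera("scene")[:,:,::-1])
cv2.imwrite("pics/t9.png",bot.read_camera("top")[:,:,::-1])
E
```

```text
time: 10.28
tool_pos: [0.6098, 0.1309, 0.2388]
tcp_rot: [-0.353, -3.119, 0.007]
wrist_force: [-2.3, -7.4, -0.8]
width: -0.003
time: 11.28
tool_pos: [0.6084, 0.1203, 0.3832]
tcp_rot: [0.353, 3.117, 0.002]
wrist_force: [-0.6, -0.8, 0.6]
width: -0.0
[0.60839111 0.12032733 0.38321804] [-0.60474659 -0.83973312  0.60862443]
```

View pics/w9c.png

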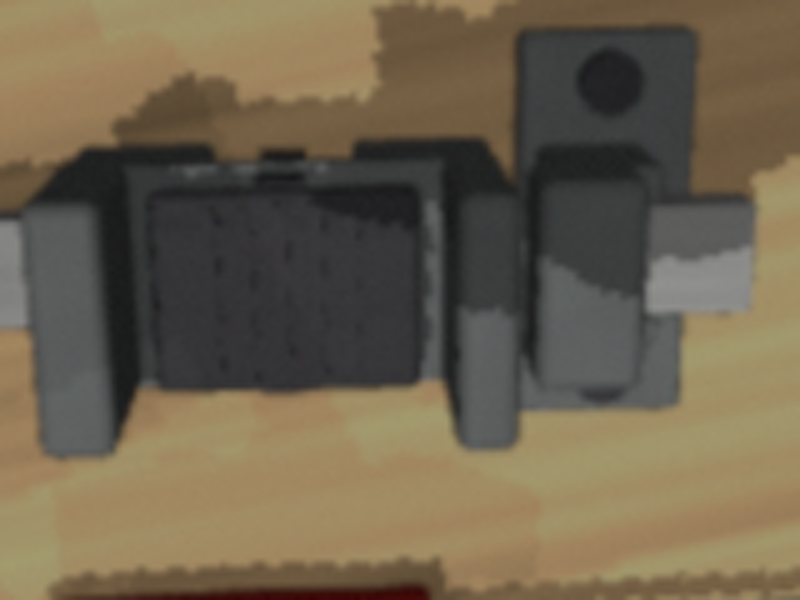

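View pics/s9.png

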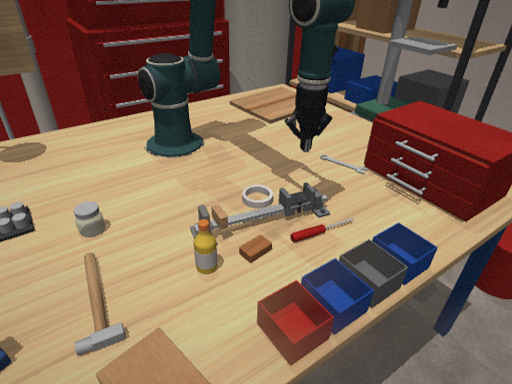

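View pics/t9.png

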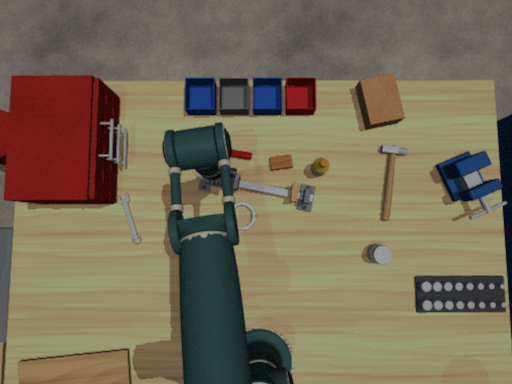

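```bash
python3 - <<'E'
from h import *
m=dict(np.load("w9.npz"))
c=lambda x,y,z:ray(m,(x+.5)/5-.5+190,(y+.5)/5-.5+110,z)
u=np.array([np.cos(1.356),np.sin(1.356),0])
for n,x,y,z in [("lug outer",519,320,.087),("lug inner",460,320,.087),("stop near",538,300,.062),("stop far",645,300,.062),("face outer",30,320,.087),("bar end",752,260,.04),("pad L",152,290,.06),("pad R",420,290,.06)]:
    p=c(x,y,z);print(n,p.round(4),"along",(p@u).round(4))
print("pad before",np.array([.5777,-.0178,0])@u)
E
```

```text
lug outer [0.6128 0.1546 0.087 ] along 0.2817
lug inner [0.6104 0.1441 0.087 ] along 0.2709
stop near [0.6175 0.1606 0.062 ] along 0.2885
stop far [0.6223 0.1814 0.062 ] along 0.3099
face outer [0.5927 0.0673 0.087 ] along 0.1921
bar end [0.6258 0.2082 0.04  ] along 0.3368
pad L [0.5987 0.0857 0.06  ] along 0.2114
pad R [0.6108 0.1381 0.06  ] along 0.2651
pad before 0.10574490084459343
```

```bash
python3 - <<'E'
from h import *
from scipy.spatial.transform import Rotation as R
m9=dict(np.load("w9.npz"))
u=np.array([np.cos(1.356),np.sin(1.356),0])
# cam in tool
T=R.from_rotvec([.353,3.117,.002]).as_matrix();t=np.array([.60839,.12033,.38322])
Rc=cv2.Rodrigues(m9["rvec"])[0];c=-Rc.T@m9["tvec"];ct=T.T@(c-t);Rt=T.T@Rc.T
def model(rv,pos):
    T=R.from_rotvec(rv).as_matrix();cc=np.array(pos)+T@ct;Rw=(T@Rt).T
    return dict(rvec=cv2.Rodrigues(Rw)[0],tvec=-Rw@cc,intrinsics=m9["intrinsics"])
ms={7:model([.353,3.121,-.003],[.60794,.11938,.22436]),8:model([.351,3.121,-.012],[.61174,.13081,.22437])}
for k,L,Rr,b in((7,(192,210),(293,207),(360,163)),(8,(171,208),(272,206),(344,160))):
    m=ms[k];l=ray(m,*L,.051)@u;r=ray(m,*Rr,.051)@u;q=ray(m,*b,.012)@u;print(k,l,r,(l+r)/2,"bolt",q,"diff",q-(l+r)/2)
c9=lambda x,y,z:ray(m9,(x+.5)/5-.5+190,(y+.5)/5-.5+110,z)
l,r,q=c9(150,190,.06)@u,c9(418,190,.06)@u,c9(610,80,.012)@u;print(9,l,r,(l+r)/2,q,q-(l+r)/2)
for k in(7,8):
    i=cv2.imread(f"pics/w{k}.png");cv2.imwrite(f"pics/w{k}c.png",cv2.resize(i[130:300,110:400],None,fx=2.7,fy=2.7,interpolation=cv2.INTER_CUBIC))
i=cv2.imread("pics/s9.png");cv2.imwrite("pics/s9c.png",cv2.resize(i[170:230,260:345],None,fx=9,fy=9,interpolation=cv2.INTER_CUBIC))
E
```

```text
7 0.21286330971581954 0.26476373732371955 0.23881352351976953 bolt 0.3103154896254124 diff 0.07150196610564286
8 0.21304910196572852 0.2649658384110435 0.239007470188386 bolt 0.31087986160268405 diff 0.07187239141429805
9 0.2119697402083376 0.26452129780701655 0.23824551900767707 0.30985374487869727 0.0716082258710202
```

View pics/w8c.png

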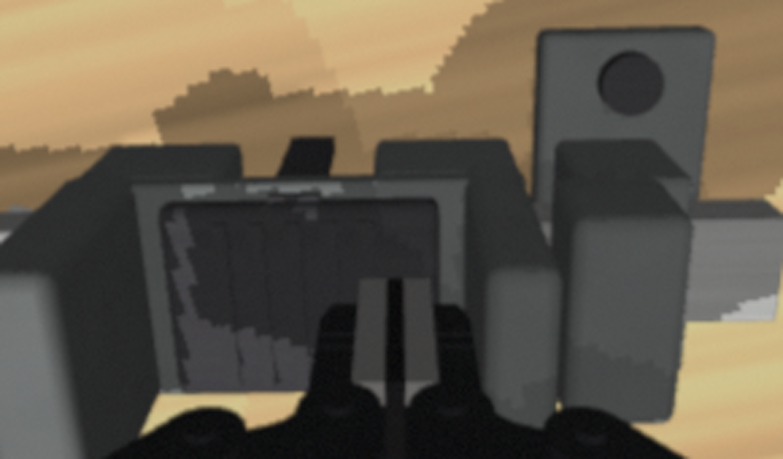

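View pics/s9c.png

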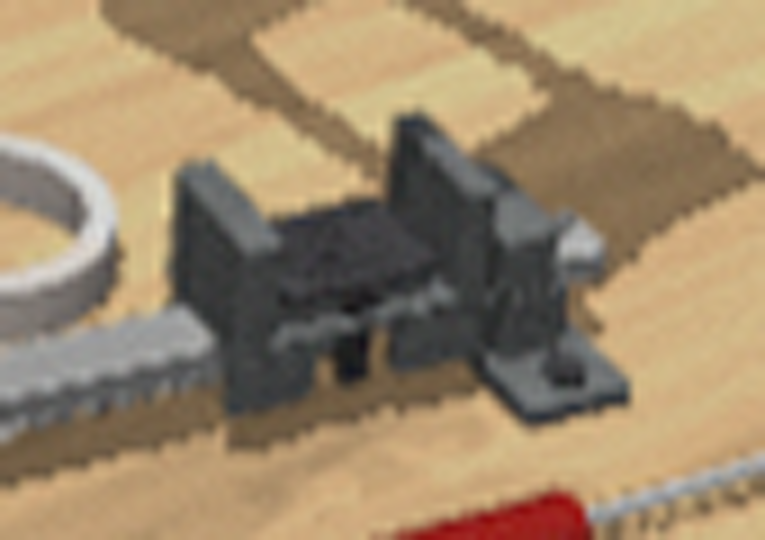

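The pad-to-bolt distance is the same in pictures 7, 8 and 9 (71.5, 71.9 and 71.6 mm), so the jaw was blocked hard and hasn't slid back. There seems to be a gap of about 6 mm between lug and stop, so I look straight down on it.

```bash
python3 -m jog '[[[1,0,2,0,0,0,0],[1,0,4,-1,0,0,0],[1,0,4,-1,0,0,0],[1,0,4,-1,0,0,0]]]'
python3 - <<'E'
from h import *
from workcell import bot
m=bot.camera_model("wrist");np.savez("w10.npz",**m)
i=bot.read_camera("wrist")[:,:,::-1];cv2.imwrite("pics/w10.png",i)
cv2.imwrite("pics/w10c.png",cv2.resize(i[110:230,180:340],None,fx=5,fy=5,interpolation=cv2.INTER_CUBIC))
E
```

```text
time: 11.92
tool_pos: [0.6168, 0.1596, 0.3907]
tcp_rot: [0.352, 3.122, -0.001]
wrist_force: [-0.7, -0.1, -0.3]
width: 0.002
```

View pics/w10c.png

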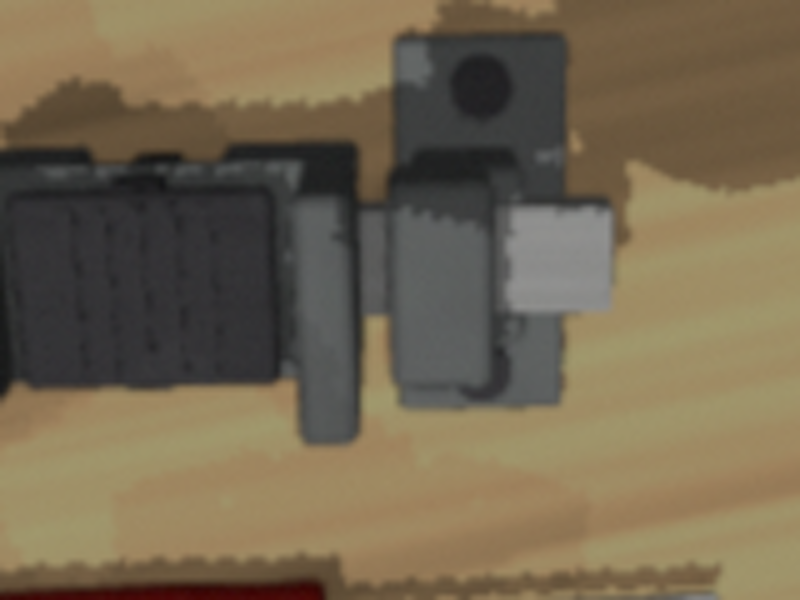

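From directly above there's a clear gap of about 6 mm between lug and stop. The block may be the jaw's own travel limit, but I can't tell that from the picture. I'll press and push once more, harder and from near the lug, to rule out a ratchet catch.

```bash
python3 -m jog '[[[1,-0.1,-3.6,0,0,0,0],[1,-0.1,-3.6,4,0,0,0],[1,-0.1,-3.6,8,0,0,0],[1,-0.1,-3.6,11,0,0,0],[1,-0.1,-3.6,13.5,0,0,0],[1,-0.1,-3.6,15,0,0,0],[1,-0.1,-3.6,15.8,0,0,0],[1,-0.1,-3.6,16.5,0,0,0],[1,-0.1,-3.6,16.8,0,0,0],[1,-0.1,-3.6,16.8,0,0,0]]]'
```

```text
time: 13.22
tool_pos: [0.6099, 0.1237, 0.2244]
tcp_rot: [0.354, 3.121, -0.0]
wrist_force: [-4.2, -2.2, 7.4]
width: 0.002
```

```bash
python3 -m jog '[[[1,0,0,0.15,0,0,0],[1,0,0.3,0.15,0,0,0],[1,0,0.5,0.15,0,0,0],[1,0,0.8,0.15,0,0,0],[1,0,0.8,0.15,0,0,0]]]'
python3 -m jog '[[[1,0,0.2,0,0,0,0],[1,0,0.4,0,0,0,0],[1,0,0.4,0,0,0,0]]]'
```

```text
time: 13.85
tool_pos: [0.6127, 0.1297, 0.2243]
tcp_rot: [0.352, 3.118, -0.005]
wrist_force: [-3.6, -10.0, 11.7]
width: 0.003
time: 14.22
tool_pos: [0.613, 0.1308, 0.2243]
tcp_rot: [0.35, 3.12, -0.014]
wrist_force: [-6.3, -22.2, 16.4]
width: -0.002
```

It stops at the same place (TCP y 0.1308) under 22 N with the pad fully down, so this is the travel limit and not the ratchet. Retreating the same way.

```bash
python3 -m jog '[[[1,0,-0.25,0,0,0,0],[1,0,-0.35,-0.3,0,0,0],[1,0,-0.35,-0.6,0,0,0],[1,0,-0.35,-0.9,0,0,0],[1,0,-0.35,-1.2,0,0,0],[1,0,-0.35,-1.6,0,0,0],[1,0,-0.35,-1.9,0,0,0],[1,0,-0.35,-1.9,0,0,0]]]'
python3 -m jog '[[[1,0,-0.5,0,0,0,0],[1,0,-1.2,0,0,0,0],[1,0,-1.2,-1,0,0,0],[1,0,-1.2,-4,0,0,0],[1,0,-1.2,-9,0,0,0],[1,0,1,-14,0,0,0],[1,0,2.8,-15,0,0,0],[1,0,2.8,-15,0,0,0],[1,0,2.8,-15,0,0,0]]]'
python3 - <<'E'
from h import *
from workcell import bot
s=bot.read_state();print(s['tool_pos'],s['wrist_force'])
m=bot.camera_model("wrist");np.savez("w11.npz",**m)
i=bot.read_camera("wrist")[:,:,::-1];cv2.imwrite("pics/w11.png",i)
cv2.imwrite("pics/w11c.png",cv2.resize(i[110:230,180:340],None,fx=5,fy=5,interpolation=cv2.INTER_CUBIC))
j=bot.read_camera("scene")[:,:,::-1]
a=cv2.imread("pics/scene0.png");cv2.imwrite("pics/cmp.png",np.vstack([cv2.resize(q[150:280,180:370],None,fx=2.2,fy=2.2) for q in(a,j)]))
E
```

```text
time: 15.22
tool_pos: [0.611, 0.1306, 0.2396]
tcp_rot: [-0.353, -3.12, 0.005]
wrist_force: [-2.1, -5.9, -0.7]
width: -0.003
time: 16.35
tool_pos: [0.6171, 0.1591, 0.3881]
tcp_rot: [-0.353, -3.118, 0.002]
wrist_force: [0.6, -1.1, -1.2]
width: 0.004
[0.6170768  0.15908888 0.38809837] [ 0.62543584 -1.07163969 -1.24912402]
```

View pics/w11c.png

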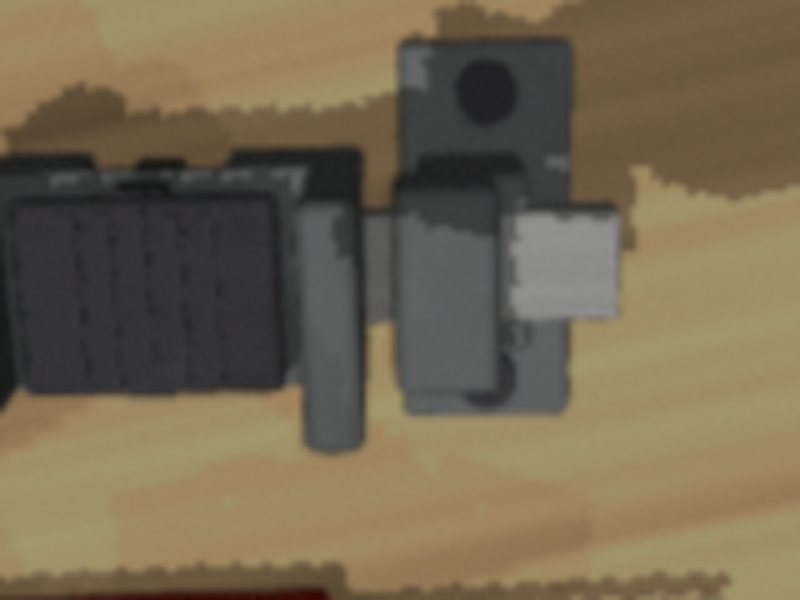

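View pics/cmp.png

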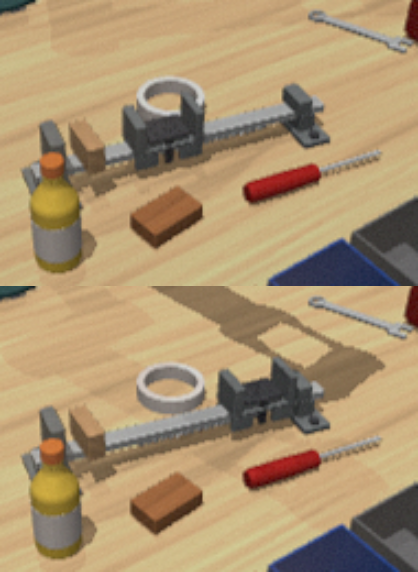

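The jaw hasn't moved from where the second push left it. Its pad is up, the loose things and the caul look unmoved, and the robot is clear. Handing in.

```bash
python3 -c "
from workcell import bot
print(bot.finish_job())"
```

```text
the job is handed in; nothing more can be done
None
```

I pressed the release pad fully down and slid the jaw about 133 mm, until it stopped hard. I then let the pad up, lifted clear and handed the job in at about 16.5 s.

**One disagreement:** the pictures show about 6 mm of bare bar between the jaw's lug and the end-stop block. I pressed and pushed a second time: with the pad bottomed, the jaw stopped at the same place under 22 N (18 N the first time). I took this to be the jaw's travel limit, not a ratchet catch, but I have no joint reading to confirm 0.150.

**Other last checks:**
- **Pad and jaw:** after the fingers left, the pad looked up. The jaw had not slid back: its distance to the end-stop bolt was the same to within 0.4 mm after the first retreat, and the view after the second looked the same.
- **Loose things:** comparing before and after pictures, the tape roll, offcut, screwdriver, glue, wrench and the block on the bar look unmoved. I did not compare the screw jar and hammer closely, but the arm never went near them.
- **Forces:** the readings after each move reached at most about 28 N in total at the wrist (22 N along the bar), and the arm ended clear of everything.

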